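# Put the baking plate away in the chest with the locking lid stay

## Task

Put the spare brass baking plate away in the steel chest: raise the green lid until the folding stay at its side locks and holds it up by itself, then set the plate down gently and flat on the chest floor and let go of it while the lid stands locked. After that break the stay at its red knob and lower the lid fully shut without letting it slam. Do not disturb the bowl, the jar and the flask.

Things in the scene. Friction and masses are not known exactly. Their poses are not given: they have to be found in the camera images.
- chest: Steel chest, 190 (x) x 240 (y) x 90 mm high, walls and floor 5 mm, fixed to the table, turned by its yaw. Origin: centre of its underside. Its x axis points away from the robot to the hinge side, y to the left, z up. Inside it is empty. The stay is on its -y side (the robot's right).
- chest_floor (a point): Centre of the chest's inner floor, 5 mm above the table.
- lid (a joint): Angle of the green lid (190 x 240 x 6 mm, 0.6 kg) in rad: 0 shut, grows as the front edge rises; 1.15 with the stay pulled straight, which is as far as it goes; about 1.12 when it rests on the locked stay. The hinge is stiff: with the stay broken it holds the lid above about 0.9 rad, below that the lid drops shut if nothing holds it.
- lid_hinge (a point): Middle of the lid's hinge axis, on the far (+x) rim of the chest, 95 mm behind its centre, 93 mm above the table; the axis runs along the chest's y.
- lid_handle (a point): Middle of the lid's dark handle: a round bar 12 mm thick and 130 mm long along the chest's y, in the plane of the lid, 45 mm in front of its front edge and 235 mm from the hinge axis; a post at each end joins it to the lid. It swings with the lid and turns freely in a light grip.
- stay_knee (a joint): Unfolding of the knee of the stay (two flat yellow links) in rad: 0 folded, lid shut; 2.55 links in line; 2.97 at its stop: locked. Lifting the lid unfolds it. Only once the lid is pulled up firmly till the stay is taut, then eased down a little, does the knee sag past the line, back and down, to its stop and carry the lid. Let down before that, the stay folds again.
- stay_pivot (a point): Lower pivot of the stay on the chest's right side: 30 mm nearer the robot than the chest's centre, 130 mm to its right, 45 mm above the table. The knee swings about it at 86 mm in an upright plane along the chest's x. From the pivot it stands 76 mm forward (to the robot) and 41 mm up with the lid shut, goes over the top, and stands behind and above it when locked.
- stay_knob (a point): Middle of the red knob on the knee: cylinder 18 mm thick, 40 mm long, along the chest's -y, outside the links, with a 24 mm end flange; 29 mm right of stay_pivot. To break the stay pull it forward and up 20 mm or more (about 5 N); leading it on round the pivot lowers the lid. When locked the lid leans over it: reach it with the tool leaning back 20 to 45 degrees to the robot.
- plate_knob (a point): Spare baking plate: brass disc 100 mm across and 14 mm thick with an upright black cylindrical knob in the middle, 28 mm thick and 50 mm tall (top 64 mm above the underside); 0.5 kg. This point is on the knob half-way up, 39 mm above the underside; z is the plate's axis.
- bowl: White bowl, 90 mm across, 50 mm high; bystander. Origin: centre of its underside.
- jar: Amber jar with yellow cap, 72 mm across, 110 mm high; bystander. Origin: centre of its underside.
- flask: Steel flask, 70 mm across, 200 mm high; bystander. Origin: centre of its underside.
Not all that is in view belongs to the job. Leave any pink or purple look-alike of the part that bears plate_knob alone.

How it is judged:
On the way, in this order (a step that is already met when the one before it is completed fails the run):
1. the lid is up on the locked stay, the robot off the chest, the plate not yet in it (value of joint stay_knee above 2.8 rad and value of joint lid above 1 rad and horizontal distance between plate_knob and chest above 0.16 m and contact force between each of the fingers, the arm and chest below 0.3 N), for 0.3 s.
2. the plate stands flat on the chest floor, let go, with the stay still locked (x of plate_knob in the frame of chest between -0.09 and 0.09 m and y of plate_knob in the frame of chest between -0.115 and 0.115 m and z of plate_knob in the frame of chest below 0.05 m and angle between plate_knob's own z axis and vertical below 0.12 rad and value of joint stay_knee above 2.8 rad and contact force between the fingers and plate below 0.3 N and linear speed of plate below 0.02 m/s), for 0.2 s.
3. the stay is broken at the knee (value of joint stay_knee below 2.35 rad), for 0.1 s.
At the end, for the whole second after the job is handed in: The lid is shut (within 0.03 rad), the plate lies flat (within 7 degrees) on the chest floor, everything at rest and let go (x of plate_knob in the frame of chest between -0.09 and 0.09 m and y of plate_knob in the frame of chest between -0.115 and 0.115 m and z of plate_knob in the frame of chest below 0.05 m and angle between plate_knob's own z axis and vertical below 0.12 rad and value of joint lid below 0.03 rad and velocity of joint lid above -0.05 rad/s and linear speed of plate below 0.02 m/s and contact force between each of the fingers, the arm and chest below 0.3 N); the robot touches nothing.
It fails at once if the lid slams: it closes faster than 2 rad/s (velocity of joint lid below -2 rad/s).
It fails at once if the plate is dropped into the chest: it falls faster than 0.6 m/s there (horizontal distance between plate_knob and chest below 0.1 m and height (world z) of plate_knob below 0.12 m and linear speed of plate above 0.6 m/s).
It fails at once if the bowl is moved more than 30 mm (distance of bowl from where it was at the start of the episode above 0.03 m).
It fails at once if the jar is moved more than 30 mm (distance of jar from where it was at the start of the episode above 0.03 m).
It fails at once if the flask is moved more than 30 mm (distance of flask from where it was at the start of the episode above 0.03 m).
It also fails if it takes over 72 s, if anything falls off the work surface, if the arm or the gripper's body presses on something with over 40 N, if the wrist force passes 120 N, or if a joint passes its speed limit or range.

## Robot

A 6-joint arm with a two-finger parallel gripper is mounted at the origin on the work surface. World frame = base frame: x ahead of the robot, y to its left, z up, the work surface at z = 0. Lengths are in m, angles in rad, forces in N, time in s.
With the tool pointing down it reaches from about 0.35 to 0.775 m from the base axis. Payload 7.3 kg.
Tool frame: the origin (TCP) lies on the centre line of the jaws, within the pads' length; the fingertips stand tip_reach ahead of it and the grasp point (between the pads) lies 6 mm ahead of it (tip_reach is the distance from the TCP to the fingertips, in m); x points along the fingers, y is the direction in which the jaws open and shut, and the axes are right-handed (so a half turn about x gives the same grasp; the last joint's range is limited). The gripper opens to 92 mm and grips with 3 to 60 N. Pads are 19 mm wide; open, the fingers measure 130 mm over their backs; the gripper's body (75 mm by 190 mm) begins 47 mm behind the grasp point.
Start: joints at [0.978, 0.342, 1.524, -0, 1.275, -0.146], TCP at [0.227, 0.473, 0.252] pointing down, gripper open.
Joint ranges: [-2.53, 2.53], [-0.77, 2.02], [0.04, 2.7], [-1, 4.14], [0.28, 2.66], [-3.11, 3.11]. Speed limits (rad/s): [2.57, 2.57, 3.14, 3.14, 3.14, 3.14].

## Interface

Orientations are given as [roll, pitch, yaw] about the fixed x, y, z axes, in that order (R = Rz(yaw) Ry(pitch) Rx(roll)).
In Python, from cell import observe, read_camera, get_calibration, hand_in, tip_reach gives the robot as it stands. The module is installed in compiled form; this text tells all that it offers.
- The arm moves only by the shell command python3 -m crank 'ROWS' [FORCE]. ROWS is JSON, a list of rows, each an object of numbers: "fingers": the opening, from -1 (shut) to 1 (fully open); "tx", "ty", "tz": the shift along the tool's x, y, z in units of 40 mm (1.0 is 40 mm); "roll": the turn about the tool's x in units of 10 degrees (1.0 is 10 degrees). In form: [{"fingers": .., "tx": .., "ty": .., "tz": .., "roll": ..}, ...]. A call has exactly 8 rows; each row is the pose to reach, as a shift and turn from the pose commanded when the call began, along the tool's axes at that moment; what a row does not reach only later rows make up. A row lasts 1/8 s, in which the tool goes at most 62.5 mm and 10.7 degrees, less where a joint would pass 70% of its speed; a pose out of reach is approached as far as the arm can. A call with a gripper value outside its range is refused whole. The fingers move at their own pace and stop on an object; FORCE is the grip in N (left out, the last holds). Time passes only in rows, so rows that repeat a pose let the fingers close, or fill a call up. It gives the time, the measured TCP pose, the force and the opening at its end, in the units of the state.
- observe(): the state, without advancing time (a new reading comes with each control period).
- read_camera(name): name is "scene" or "top"; returns (picture, depth): 400x640x3 uint8, red, green, blue; 400x640 float32, m along the optical axis (not along the pixel's ray), 0 where there is no reading.
- get_calibration(name): a dict with "vertical_fov" (degrees; the focal length in pixels is half the picture's height over the tangent of half this angle, whatever the lens; pixels are square), "cx", "cy" (the principal point, pixels), "pose" (4x4, takes a point from camera to world coordinates). Camera axes: x right, y down, z forward; pixel columns grow to the right and rows downward; lengths in m; the calibration is good to about 2 mm. A picture is of the moment at which its call begins. get_calibration takes no time and is no camera call.
- hand_in(): hands the job in, once; it reports no verdict.
The state is a dict: "time": time; "qpos": joint angles; "qvel": joint speeds; "joint_efforts": joint torques, N m; "tool_pos": TCP position; "tool_rot": TCP orientation; "contact_force": force on the tool from outside, world axes, zero at the start; "torque": the same for the moment, N m; "opening": finger opening in m.
Only numpy, scipy, OpenCV 4.12 (cv2) and the standard library are available. Lean on these libraries where they do the work, as an engineer would, in place of code of your own. Each camera call takes 0.05 s, during which the arm holds its last target. There are 200 camera calls.

## Working session

There is one attempt and no reset: what is moved stays moved. The work goes in short steps, Python scripts to look and compute and a shell command to move; the robot and the scene stay as the last step left them, time stands still between calls to the robot, and variables do not carry over. Pictures are saved under pics/ and viewed, about 8 in all and at most 12, crops included, and the job is handed in when it is done.

```bash
mkdir -p pics; cat > h.py <<'E'
import numpy as np,cv2
from cell import observe,read_camera,get_calibration,hand_in,tip_reach
def snap(n):
    p,d=read_camera(n); c=get_calibration(n); f=p.shape[0]/2/np.tan(np.radians(c["vertical_fov"])/2)
    v,u=np.mgrid[:400,:640]; T=np.array(c["pose"])
    P=np.stack([(u-c["cx"])/f*d,(v-c["cy"])/f*d,d],-1)@T[:3,:3].T+T[:3,3]
    P[d==0]=np.nan
    return p,P
def save(p,fn): cv2.imwrite("pics/"+fn,p[...,::-1])
E
python3 - <<'E'
from h import *
print(observe()); print(tip_reach if not callable(tip_reach) else tip_reach())
a=[snap(n) for n in("scene","top")]
for n in("scene","top"):print(get_calibration(n))
save(a[0][0],"s0.png");save(a[1][0],"t0.png")
np.savez("p0.npz",sp=a[0][0],sP=a[0][1],tp=a[1][0],tP=a[1][1])
E
```

```text
{'time': 0.0, 'qpos': array([ 9.77987178e-01,  3.42733231e-01,  1.52498717e+00, -5.67361435e-06,
        1.27537358e+00, -1.46009248e-01]), 'qvel': array([-8.37531266e-04, -1.83696346e-03,  2.09709077e-03, -1.03079388e-03,
        7.68952627e-04,  2.45669893e-05]), 'joint_efforts': array([ 5.92904726e-04, -4.31233943e+01, -2.44229168e+01,  7.15755788e-02,
        5.59384050e-02, -1.43162360e-04]), 'tool_pos': array([0.22663175, 0.47317754, 0.25104988]), 'tool_rot': array([-1.71319189,  1.56929499, -2.15999014]), 'contact_force': array([-0.77402367, -0.04837885, -0.66299505]), 'torque': array([-0.00356327, -0.05106813, -0.00416466]), 'opening': 0.0914970655214371}
0.025
{'vertical_fov': 42.02284776287456, 'cx': 315.0518535975913, 'cy': 187.91376186834225, 'pose': array([[ 0.63531546,  0.49625687, -0.59169535,  1.50225294],
       [ 0.77198047, -0.42845907,  0.46954124, -0.75414094],
       [-0.02050417, -0.75508406, -0.65530729,  1.11842693],
       [ 0.        ,  0.        ,  0.        ,  1.        ]])}
{'vertical_fov': 53.895306076927696, 'cx': 320.87652564772065, 'cy': 198.9917876687762, 'pose': array([[-1.17063815e-02, -9.83142068e-01,  1.82468175e-01,
         2.90772630e-01],
       [-9.99928236e-01,  1.19744406e-02,  3.67378632e-04,
        -3.18534217e-02],
       [-2.54613971e-03, -1.82450780e-01, -9.83211691e-01,
         1.48397455e+00],
       [ 0.00000000e+00,  0.00000000e+00,  0.00000000e+00,
         1.00000000e+00]])}
```

View pics/s0.png

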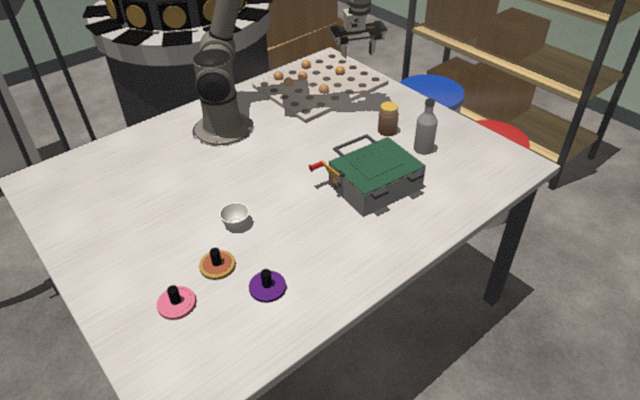

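View pics/t0.png

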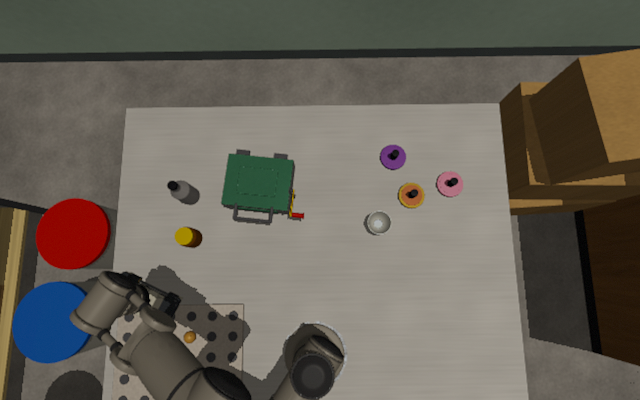

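The scene view shows the closed green chest at about (377,170) with the red knob at (317,167), and the brass plate at (217,263). The pink and purple look-alikes sit next to the plate. The top view shows the lid at (259,183), the handle at (253,215), the red knob at (297,215), the plate at (411,195), the bowl at (378,223), the jar at (187,237) and the flask at (180,190).

```bash
python3 - <<'E'
from h import *
z=np.load("p0.npz")
def ray(n,u,v,zz):
    c=get_calibration(n);f=200/np.tan(np.radians(c["vertical_fov"])/2);T=np.array(c["pose"])
    d=T[:3,:3]@[(u-c["cx"])/f,(v-c["cy"])/f,1];o=T[:3,3];return (o+d*(zz-o[2])/d[2]).round(4)
for k,n in(("s","scene"),("t","top")):
    p,P=z[k+"p"],z[k+"P"]; hsv=cv2.cvtColor(p,cv2.COLOR_RGB2HSV)
    H,S,V=[hsv[...,i].astype(int) for i in range(3)]
    X,Y,Z=P[...,0],P[...,1],P[...,2]
    ok=(X>.2)&(X<.9)&(Y>-.6)&(Y<.5)
    lid=ok&(H>60)&(H<95)&(S>100)&(Z>.08)&(Z<.12)
    L=P[lid]; print(n,"lid",lid.sum(),np.median(L,0).round(4))
    r=cv2.minAreaRect((L[:,:2]*1000).astype(np.float32)); print(" rect",r)
    kn=ok&((H<6)|(H>174))&(S>150)&(Z>.05)&(Z<.14)&(X>.4)&(Y>-.25)
    K=P[kn];print(" knob",len(K),np.median(K,0).round(4),K.min(0).round(3),K.max(0).round(3))
    br=ok&(H>8)&(H<22)&(S>120)&(Y<-.2)&(Z<.03)
    B=P[br];print(" brass",len(B),np.median(B,0).round(4),cv2.minEnclosingCircle((B[:,:2]*1000).astype(np.float32)))
    c0=np.median(B[:,:2],0)
    k2=ok&(V<70)&(np.hypot(X-c0[0],Y-c0[1])<.045)&(Z>.02)
    Q=P[k2];print(" pknob",len(Q),Q.mean(0).round(4),Q[:,2].max(), Q[Q[:,2]>.058].mean(0).round(4))
    cx,cy=np.median(L,0)[:2]
    hd=(X<cx-.1)&(X>cx-.19)&(abs(Y-cy)<.1)&(Z>.075)&(V<110)
    Q=P[hd];print(" handle",len(Q),np.median(Q,0).round(4),Q.min(0).round(3),Q.max(0).round(3))
    for nm,(x,y),rr in(("bowl",ray("top",378,223,.05)[:2],.08),("jar",ray("top",187,237,.11)[:2],.08),("flask",ray("top",178,188,.2)[:2],.08)):
        m=(np.hypot(X-x,Y-y)<rr)&(Z>.012);Q=P[m];print(" ",nm,(x,y),len(Q),Q.min(0).round(3),Q.max(0).round(3))
E
```

```text
scene lid 76 [0.5922 0.1712 0.0993]
 rect ((617.1561889648438, 195.48043823242188), (230.61053466796875, 186.499267578125), 82.82384490966797)
 knob 53 [0.4948 0.0514 0.094 ] [0.483 0.032 0.077] [0.503 0.074 0.1  ]
 brass 479 [ 0.5889 -0.3848  0.0167] ((575.735107421875, -374.1004638671875), 49.8974609375)
 pknob 151 [ 0.5806 -0.3768  0.0497] 0.07223595751619083 [ 0.5776 -0.3757  0.0656]
 handle 89 [0.4793 0.2003 0.0989] [0.468 0.144 0.092] [0.491 0.269 0.107]
  bowl (np.float64(0.4649), np.float64(-0.2396)) 557 [ 0.421 -0.287  0.012] [ 0.515 -0.197  0.06 ]
  jar (np.float64(0.4165), np.float64(0.4378)) 597 [0.384 0.414 0.013] [0.459 0.486 0.119]
  flask (np.float64(0.5722), np.float64(0.4453)) 900 [0.501 0.431 0.012] [0.621 0.495 0.207]
top lid 3228 [0.615  0.198  0.0971]
 rect ((615.9669189453125, 198.7174072265625), (237.06222534179688, 186.41012573242188), 83.32510375976562)
 knob 50 [0.4918 0.0514 0.0937] [0.484 0.033 0.075] [0.5   0.073 0.101]
 brass 331 [ 0.5715 -0.3723  0.0151] ((629.3961181640625, -353.0861511230469), 105.50967407226562)
 pknob 56 [ 0.5732 -0.3709  0.0559] 0.07298879045146633 [ 0.5748 -0.373   0.0644]
 handle 180 [0.4825 0.1962 0.0977] [0.467 0.098 0.077] [0.515 0.284 0.108]
  bowl (np.float64(0.4649), np.float64(-0.2396)) 348 [ 0.428 -0.287  0.012] [ 0.514 -0.199  0.057]
  jar (np.float64(0.4165), np.float64(0.4378)) 450 [0.387 0.415 0.012] [0.458 0.483 0.118]
  flask (np.float64(0.5722), np.float64(0.4453)) 533 [0.55  0.433 0.013] [0.618 0.5   0.207]
```

```bash
python3 - <<'E'
from h import *
from scipy.spatial.transform import Rotation as R
z=np.load("p0.npz")
o=observe();print(R.from_euler("xyz",o["tool_rot"]).as_matrix().round(3))
Rt=R.from_euler("xyz",o["tool_rot"]).as_matrix()
for k in "st":
    P=z[k+"P"].reshape(-1,3);P=P[~np.isnan(P).any(1)]
    q=(P-o["tool_pos"])@Rt
    m=(np.hypot(q[:,1],q[:,2])<.16)&(q[:,0]<.05)&(q[:,0]>-.6);q=q[m]
    for a in np.arange(.04,-.6,-.03):
        s=q[(q[:,0]<=a)&(q[:,0]>a-.03)]
        if len(s)>3:print(k,"x %.2f"%a,len(s),"y",s[:,1].min().round(3),s[:,1].max().round(3),"z",s[:,2].min().round(3),s[:,2].max().round(3))
# chest frame check
C=np.array([.6163,.1983]);a=-.117;A=np.array([[np.cos(a),np.sin(a)],[-np.sin(a),np.cos(a)]])
P=z["tP"];hsv=cv2.cvtColor(z["tp"],cv2.COLOR_RGB2HSV)
lid=(hsv[...,0]>60)&(hsv[...,0]<95)&(hsv[...,1]>100)&(P[...,2]>.08)&(P[...,2]<.12)
q=(P[lid][:,:2]-C)@A.T;print(q.min(0),q.max(0))
q=(P.reshape(-1,3)[:,:2]-C)@A.T;zz=P.reshape(-1,3)[:,2]
m=(q[:,0]<-.125)&(q[:,0]>-.16)&(abs(q[:,1])<.1)&(zz>.085);s=q[m];print("handle bar",m.sum(),s.mean(0),s.min(0),s.max(0),zz[m].mean())
# yaw from bar fit
mm=m&(abs(q[:,1])<.055);print(np.polyfit(q[mm][:,1],q[mm][:,0],1))
E
python3 - <<'E'
import cv2
p=cv2.imread("pics/s0.png");t=cv2.imread("pics/t0.png")
cv2.imwrite("pics/c0.png",cv2.hconcat([cv2.resize(p[0:110,290:430],(560,440),interpolation=2),]))
E
```

```text
[[-0.001  0.432  0.902]
 [-0.001  0.902 -0.432]
 [-1.    -0.001 -0.   ]]
s x 0.04 20 y -0.052 0.065 z -0.016 0.016
s x 0.01 86 y -0.063 0.066 z -0.016 0.019
s x -0.02 87 y -0.085 0.088 z -0.033 0.036
s x -0.05 353 y -0.094 0.095 z -0.041 0.047
s x -0.08 469 y -0.094 0.097 z -0.043 0.043
s x -0.11 151 y -0.05 0.019 z -0.037 0.036
s x -0.14 229 y -0.05 0.037 z -0.041 0.043
s x -0.17 163 y -0.038 0.04 z -0.011 0.045
t x 0.01 6 y 0.047 0.06 z 0.012 0.014
t x -0.02 22 y -0.086 0.082 z -0.014 0.039
t x -0.05 264 y -0.094 0.091 z -0.018 0.039
t x -0.08 369 y -0.094 0.093 z -0.015 0.039
t x -0.11 101 y -0.05 0.017 z -0.034 0.039
t x -0.14 136 y -0.049 0.013 z -0.035 0.041
t x -0.17 104 y -0.038 0.005 z -0.031 0.041
t x -0.20 45 y -0.037 -0.022 z -0.027 0.03
t x -0.23 96 y -0.04 -0.025 z -0.028 0.058
t x -0.26 95 y -0.05 0.034 z -0.049 0.073
t x -0.29 902 y -0.155 0.05 z -0.067 0.073
t x -0.32 2131 y -0.155 0.045 z -0.07 0.068
t x -0.35 881 y -0.159 -0.09 z -0.078 0.046
t x -0.38 285 y -0.16 -0.127 z -0.069 0.032
[-0.09359872 -0.11813371] [0.09286514 0.1189057 ]
handle bar 148 [-0.13737535  0.00082825] [-0.14453744 -0.0677292 ] [-0.12500099  0.07284728] 0.09796186648317794
[ 0.00385106 -0.13839659]
```

View pics/c0.png

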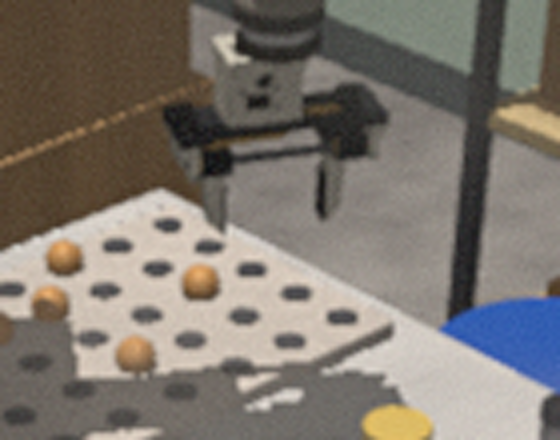

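The crop shows the gripper body: 190 mm wide just above the fingers, then a block and cylinder of about 40 mm half-width, then the wrist. Vertical placing would foul the raised handle, so I'm testing whether the arm leans when a target is out of reach.

```bash
python3 -m crank '[{"fingers":1,"tx":-1.2,"ty":1},{"fingers":1,"tx":-2.4,"ty":2},{"fingers":1,"tx":-3.6,"ty":3},{"fingers":1,"tx":-4,"ty":4.2},{"fingers":1,"tx":-4,"ty":5.6},{"fingers":1,"tx":-4,"ty":7},{"fingers":1,"tx":-4,"ty":8},{"fingers":1,"tx":-4,"ty":8}]'; python3 - <<'E'
from h import *
from scipy.spatial.transform import Rotation as R
o=observe();print(o["qpos"].round(3),o["tool_pos"].round(3));print(R.from_euler("xyz",o["tool_rot"]).as_matrix().round(3))
E
```

```text
[ 0.978  0.343  1.525  0.     1.275 -0.146] [0.227 0.473 0.251]
[[-0.001  0.432  0.902]
 [-0.001  0.902 -0.432]
 [-1.    -0.001 -0.   ]]invalid input at $[0]: expected keys fingers, tx, ty, tz, roll
```

```bash
cat > st.py <<'E'
from h import *
from scipy.spatial.transform import Rotation as R
o=observe();print(o["time"],o["qpos"].round(3),o["tool_pos"].round(4),"open",round(o["opening"],4),"F",o["contact_force"].round(2));print(R.from_euler("xyz",o["tool_rot"]).as_matrix().round(3))
E
python3 -m crank '[{"fingers":1,"tx":-1.2,"ty":1,"tz":0,"roll":0},{"fingers":1,"tx":-2.4,"ty":2,"tz":0,"roll":0},{"fingers":1,"tx":-3.6,"ty":3,"tz":0,"roll":0},{"fingers":1,"tx":-4,"ty":4.2,"tz":0,"roll":0},{"fingers":1,"tx":-4,"ty":5.6,"tz":0,"roll":0},{"fingers":1,"tx":-4,"ty":7,"tz":0,"roll":0},{"fingers":1,"tx":-4,"ty":8,"tz":0,"roll":0},{"fingers":1,"tx":-4,"ty":8,"tz":0,"roll":0}]'; python3 st.py
```

```text
time: 1.1
tool_pos: [0.3382, 0.7058, 0.3729]
tool_rot: [1.584, 1.531, 1.137]
contact_force: [0.7, -1.3, 1.0]
opening: 0.0919
1.1 [ 1.024  0.978  0.039  0.005  2.085 -0.097] [0.3382 0.7058 0.3729] open 0.0919 F [ 0.73 -1.25  0.96]
[[ 0.017  0.432  0.902]
 [ 0.036  0.901 -0.432]
 [-0.999  0.04  -0.001]]
```

```bash
python3 -m crank '[{"fingers":1,"tx":0,"ty":1,"tz":0,"roll":0},{"fingers":1,"tx":0,"ty":2,"tz":0,"roll":0},{"fingers":1,"tx":0,"ty":3,"tz":0,"roll":0},{"fingers":1,"tx":0,"ty":3,"tz":0,"roll":0},{"fingers":1,"tx":0,"ty":3,"tz":0,"roll":0},{"fingers":1,"tx":0,"ty":3,"tz":0,"roll":0},{"fingers":1,"tx":0,"ty":3,"tz":0,"roll":0},{"fingers":1,"tx":0,"ty":3,"tz":0,"roll":0}]'; python3 st.py;  python3 -m crank '[{"fingers":1,"tx":0,"ty":-1,"tz":0,"roll":0},{"fingers":1,"tx":0,"ty":-2,"tz":0,"roll":0},{"fingers":1,"tx":0,"ty":-3,"tz":0,"roll":0},{"fingers":1,"tx":0,"ty":-4,"tz":0,"roll":0},{"fingers":1,"tx":0,"ty":-5,"tz":0,"roll":0},{"fingers":1,"tx":0,"ty":-5,"tz":0,"roll":0},{"fingers":1,"tx":0,"ty":-5,"tz":0,"roll":0},{"fingers":1,"tx":0,"ty":-5,"tz":0,"roll":0}]'; python3 st.py
```

```text
time: 2.1
tool_pos: [0.3532, 0.7372, 0.3389]
tool_rot: [1.57, 1.478, 1.123]
contact_force: [0.3, 0.2, -0.1]
opening: 0.0918
2.1 [ 1.027  1.024  0.037  0.01   1.988 -0.092] [0.3532 0.7372 0.3389] open 0.0918 F [ 0.35  0.24 -0.14]
[[ 0.04   0.43   0.902]
 [ 0.084  0.898 -0.432]
 [-0.996  0.093  0.   ]]
time: 3.1
tool_pos: [0.2678, 0.5586, 0.3201]
tool_rot: [1.57, 1.477, 1.123]
contact_force: [1.5, -0.2, 0.1]
opening: 0.0913
3.1 [ 0.994  0.431  1.205  0.012  1.413 -0.131] [0.2678 0.5586 0.3201] open 0.0913 F [ 1.51 -0.17  0.11]
[[ 0.04   0.43   0.902]
 [ 0.084  0.898 -0.432]
 [-0.996  0.093  0.   ]]
```

```bash
cat > go.py <<'E'
# usage: go.py x y z  -> tool-axis units to bring the GRASP point (TCP+6mm) there; also roll to align jaws
import sys
from h import *
from scipy.spatial.transform import Rotation as R
o=observe();Rt=R.from_euler("xyz",o["tool_rot"]).as_matrix()
g=o["tool_pos"]+.006*Rt[:,0]
t=np.array([float(v) for v in sys.argv[1:4]])
print("t %.2f"%o["time"],"grasp",g.round(4),"units tx ty tz",(Rt.T@(t-g)/.04).round(3),"lean az",np.degrees(np.arctan2(Rt[1,0],Rt[0,0])).round(1),"lean deg",np.degrees(np.arccos(-Rt[2,0])).round(1))
for nm,a in(("chestx",-.117),("chesty",-.117+np.pi/2)):
    d=Rt.T@[np.cos(a),np.sin(a),0];print("roll units to set jaws along",nm,(np.degrees(np.arctan2(d[2],d[1]))/10).round(2))
print("q",o["qpos"].round(2),"open",round(o["opening"],4),"F",o["contact_force"].round(1))
E
python3 go.py .62 -.22 .38
```

```text
t 3.10 grasp [0.268  0.5591 0.3141] units tx ty tz [ -2.926 -13.549  16.352] lean az 64.4 lean deg 5.4
roll units to set jaws along chestx 7.12
roll units to set jaws along chesty -1.9
q [ 0.99  0.43  1.21  0.01  1.41 -0.13] open 0.0913 F [ 1.5 -0.2  0.1]
```

```bash
python3 -m crank '[{"fingers":0,"tx":-1,"ty":-0.8,"tz":0.9,"roll":0},{"fingers":0,"tx":-2,"ty":-1.8,"tz":2,"roll":0},{"fingers":0,"tx":-2.9,"ty":-2.8,"tz":3.2,"roll":0},{"fingers":0,"tx":-2.9,"ty":-3.8,"tz":4.4,"roll":0},{"fingers":0,"tx":-2.9,"ty":-4.8,"tz":5.6,"roll":0},{"fingers":0,"tx":-2.9,"ty":-5.8,"tz":6.8,"roll":0},{"fingers":0,"tx":-2.9,"ty":-6.8,"tz":8,"roll":0},{"fingers":0,"tx":-2.9,"ty":-7.6,"tz":9,"roll":0}]' >/dev/null; python3 -m crank '[{"fingers":0,"tx":0,"ty":-0.9,"tz":1.1,"roll":0},{"fingers":0,"tx":0,"ty":-1.8,"tz":2.2,"roll":0},{"fingers":0,"tx":0,"ty":-2.8,"tz":3.4,"roll":0},{"fingers":0,"tx":0,"ty":-3.8,"tz":4.6,"roll":0},{"fingers":0,"tx":0,"ty":-4.8,"tz":5.8,"roll":0},{"fingers":0,"tx":0,"ty":-5.8,"tz":7,"roll":0},{"fingers":0,"tx":0,"ty":-5.9,"tz":7.3,"roll":0},{"fingers":0,"tx":0,"ty":-5.9,"tz":7.3,"roll":0}]';python3 go.py 1.0 -.364 .38
```

```text
time: 5.1
tool_pos: [0.6168, -0.2152, 0.384]
tool_rot: [1.592, 1.478, 1.144]
contact_force: [0.6, 0.1, -0.8]
opening: 0.0458
t 5.10 grasp [ 0.617  -0.2147  0.378 ] units tx ty tz [3.0000e-03 7.8600e-01 1.0246e+01] lean az 65.5 lean deg 5.3
roll units to set jaws along chestx 7.11
roll units to set jaws along chesty -1.9
q [-0.49  0.55  0.84  0.09  1.75 -1.6 ] open 0.0458 F [ 0.6  0.1 -0.8]
```

```bash
python3 -m crank '[{"fingers":0,"tx":0,"ty":0.1,"tz":1.4,"roll":0},{"fingers":0,"tx":0,"ty":0.2,"tz":2.8,"roll":0},{"fingers":0,"tx":0,"ty":0.3,"tz":4.2,"roll":0},{"fingers":0,"tx":0,"ty":0.4,"tz":5.6,"roll":0},{"fingers":0,"tx":0,"ty":0.5,"tz":7,"roll":0},{"fingers":0,"tx":0,"ty":0.6,"tz":8.4,"roll":0},{"fingers":0,"tx":0,"ty":0.7,"tz":9.8,"roll":0},{"fingers":0,"tx":0,"ty":0.8,"tz":11,"roll":0}]';python3 go.py 1.1 -.40 .32
```

```text
time: 6.1
tool_pos: [0.7739, -0.276, 0.3095]
tool_rot: [1.109, 1.461, 0.66]
contact_force: [0.5, 0.8, 0.0]
opening: 0.0457
t 6.10 grasp [ 0.7745 -0.2756  0.3036] units tx ty tz [0.086 0.744 8.69 ] lean az 37.8 lean deg 6.3
roll units to set jaws along chestx 7.12
roll units to set jaws along chesty -1.92
q [-0.47  1.06  0.04  0.11  1.99 -1.55] open 0.0457 F [0.5 0.8 0. ]
```

```bash
python3 -m crank '[{"fingers":0,"tx":0,"ty":2,"tz":30,"roll":0},{"fingers":0,"tx":0,"ty":2,"tz":30,"roll":0},{"fingers":0,"tx":0,"ty":2,"tz":30,"roll":0},{"fingers":0,"tx":0,"ty":2,"tz":30,"roll":0},{"fingers":0,"tx":0,"ty":2,"tz":30,"roll":0},{"fingers":0,"tx":0,"ty":2,"tz":30,"roll":0},{"fingers":0,"tx":0,"ty":2,"tz":30,"roll":0},{"fingers":0,"tx":0,"ty":2,"tz":30,"roll":0}]';python3 go.py 1.1 -.40 .32
```

```text
time: 7.1
tool_pos: [0.8266, -0.2998, 0.198]
tool_rot: [0.819, 1.43, 0.368]
contact_force: [0.4, -0.6, -0.1]
opening: 0.0463
t 7.10 grasp [ 0.8274 -0.2995  0.192 ] units tx ty tz [-2.402  0.999  7.498] lean az 21.1 lean deg 8.1
roll units to set jaws along chestx 7.11
roll units to set jaws along chesty -1.94
q [-0.47  1.2   0.04  0.11  1.81 -1.56] open 0.0463 F [ 0.4 -0.6 -0.1]
```

```bash
python3 -m crank '[{"fingers":0,"tx":-10,"ty":0.7,"tz":12,"roll":0},{"fingers":0,"tx":-10,"ty":0.7,"tz":12,"roll":0},{"fingers":0,"tx":-10,"ty":0.7,"tz":12,"roll":0},{"fingers":0,"tx":-10,"ty":0.7,"tz":12,"roll":0},{"fingers":0,"tx":-10,"ty":0.7,"tz":12,"roll":0},{"fingers":0,"tx":-10,"ty":0.7,"tz":12,"roll":0},{"fingers":0,"tx":-10,"ty":0.7,"tz":12,"roll":0},{"fingers":0,"tx":-10,"ty":0.7,"tz":12,"roll":0}]';python3 go.py 1.1 -.40 .32
```

```text
time: 8.1
tool_pos: [0.7828, -0.3059, 0.3297]
tool_rot: [0.641, 1.391, 0.187]
contact_force: [0.3, 0.8, 0.8]
opening: 0.0462
t 8.10 grasp [ 0.7839 -0.3057  0.3238] units tx ty tz [1.402 1.263 8.029] lean az 10.7 lean deg 10.3
roll units to set jaws along chestx 7.1
roll units to set jaws along chesty -1.95
q [-0.5   1.04  0.04  0.12  1.92 -1.57] open 0.0462 F [0.3 0.8 0.8]
```

```bash
python3 -m crank '[{"fingers":0,"tx":0,"ty":-4,"tz":30,"roll":0},{"fingers":0,"tx":0,"ty":-4,"tz":30,"roll":0},{"fingers":0,"tx":0,"ty":-4,"tz":30,"roll":0},{"fingers":0,"tx":0,"ty":-4,"tz":30,"roll":0},{"fingers":0,"tx":0,"ty":-4,"tz":30,"roll":0},{"fingers":0,"tx":0,"ty":-4,"tz":30,"roll":0},{"fingers":0,"tx":0,"ty":-4,"tz":30,"roll":0},{"fingers":0,"tx":0,"ty":-4,"tz":30,"roll":0}]' >/dev/null;python3 go.py 1.1 -.40 .32;python3 -m crank '[{"fingers":0,"tx":-10,"ty":-3,"tz":12,"roll":0},{"fingers":0,"tx":-10,"ty":-3,"tz":12,"roll":0},{"fingers":0,"tx":-10,"ty":-3,"tz":12,"roll":0},{"fingers":0,"tx":-10,"ty":-3,"tz":12,"roll":0},{"fingers":0,"tx":-10,"ty":-3,"tz":12,"roll":0},{"fingers":0,"tx":-10,"ty":-3,"tz":12,"roll":0},{"fingers":0,"tx":-10,"ty":-3,"tz":12,"roll":0},{"fingers":0,"tx":-10,"ty":-3,"tz":12,"roll":0}]' >/dev/null;python3 go.py .42 .22 .20
```

```text
t 9.10 grasp [ 0.8086 -0.3825  0.2318] units tx ty tz [-0.548  2.966  7.003] lean az 2.9 lean deg 12.8
roll units to set jaws along chestx 7.08
roll units to set jaws along chesty -1.97
q [-0.57  1.16  0.04  0.13  1.76 -1.65] open 0.0458 F [-0.5  0.1  0. ]
t 10.10 grasp [ 0.7308 -0.4254  0.3667] units tx ty tz [  1.783  10.705 -14.842] lean az -2.8 lean deg 15.2
roll units to set jaws along chestx 7.05
roll units to set jaws along chesty -1.97
q [-0.67  0.99  0.04  0.16  1.89 -1.72] open 0.0455 F [ 0.3 -0.5  0.2]
```

```bash
python3 go.py .452 .2155 .185|head -1
```

```text
t 10.10 grasp [ 0.7308 -0.4254  0.3667] units tx ty tz [  2.355  10.908 -14.191] lean az -2.8 lean deg 15.2
```

```bash
python3 -m crank '[{"fingers":-0.2,"tx":0,"ty":0.9,"tz":-1.15,"roll":1},{"fingers":-0.2,"tx":0,"ty":1.8,"tz":-2.3,"roll":2},{"fingers":-0.2,"tx":0,"ty":2.7,"tz":-3.5,"roll":3},{"fingers":-0.2,"tx":0,"ty":3.6,"tz":-4.7,"roll":4},{"fingers":-0.2,"tx":0.2,"ty":4.5,"tz":-5.9,"roll":5},{"fingers":-0.2,"tx":0.4,"ty":5.4,"tz":-7,"roll":6},{"fingers":-0.2,"tx":0.6,"ty":6.3,"tz":-8.2,"roll":7.05},{"fingers":-0.2,"tx":0.8,"ty":7.2,"tz":-9.4,"roll":7.05}]';python3 go.py .452 .2155 .185
```

```text
time: 11.1
tool_pos: [0.5477, -0.0272, 0.2887]
tool_rot: [1.644, 1.305, -0.05]
contact_force: [0.1, -0.2, 1.1]
opening: 0.0373
t 11.10 grasp [ 0.5493 -0.0272  0.2829] units tx ty tz [ 1.646 -3.7   -5.686] lean az -2.8 lean deg 15.2
roll units to set jaws along chestx -0.02
roll units to set jaws along chesty -9.04
q [-0.21  0.22  1.62  0.05  1.04 -0.11] open 0.0373 F [ 0.1 -0.2  1.1]
```

```bash
python3 -m crank '[{"fingers":-0.2,"tx":0.3,"ty":-0.7,"tz":-1,"roll":0},{"fingers":-0.2,"tx":0.6,"ty":-1.4,"tz":-2,"roll":0},{"fingers":-0.2,"tx":0.9,"ty":-2.1,"tz":-3.1,"roll":0},{"fingers":-0.2,"tx":1.2,"ty":-2.8,"tz":-4.2,"roll":0},{"fingers":-0.2,"tx":1.5,"ty":-3.4,"tz":-5.2,"roll":0},{"fingers":-0.2,"tx":1.65,"ty":-3.7,"tz":-5.7,"roll":0},{"fingers":-0.2,"tx":1.65,"ty":-3.7,"tz":-5.7,"roll":0},{"fingers":-0.2,"tx":1.65,"ty":-3.7,"tz":-5.7,"roll":0}]';python3 go.py .478 .2145 .0935
```

```text
time: 12.1
tool_pos: [0.4512, 0.2136, 0.191]
tool_rot: [1.639, 1.305, -0.051]
contact_force: [0.1, 0.1, -0.0]
opening: 0.0363
t 12.10 grasp [0.4528 0.2135 0.1852] units tx ty tz [ 2.378  0.    -0.056] lean az -2.9 lean deg 15.2
roll units to set jaws along chestx 0.0
roll units to set jaws along chesty -9.02
q [ 0.35  0.25  1.87 -0.15  0.78  0.56] open 0.0363 F [ 0.1  0.1 -0. ]
```

Aligned, so I descend 2.38 units and close lightly.

```bash
python3 -m crank '[{"fingers":-0.2,"tx":0.8,"ty":0,"tz":0,"roll":0},{"fingers":-0.2,"tx":1.6,"ty":0,"tz":0,"roll":0},{"fingers":-0.2,"tx":2.2,"ty":0,"tz":0,"roll":0},{"fingers":-0.2,"tx":2.38,"ty":0,"tz":0,"roll":0},{"fingers":-0.2,"tx":2.38,"ty":0,"tz":0,"roll":0},{"fingers":-1,"tx":2.38,"ty":0,"tz":0,"roll":0},{"fingers":-1,"tx":2.38,"ty":0,"tz":0,"roll":0},{"fingers":-1,"tx":2.38,"ty":0,"tz":0,"roll":0}]' 10;python3 - <<'E'
from h import *
from scipy.spatial.transform import Rotation as R
o=observe();Rt=R.from_euler("xyz",o["tool_rot"]).as_matrix();a=-.117
print(o["opening"],o["contact_force"],(o["tool_pos"]+.006*Rt[:,0]).round(4))
ex=np.array([np.cos(a),np.sin(a),0]);H=np.array([.6163,.1983,0])+.095*ex+[0,0,.093]
g=o["tool_pos"]+.006*Rt[:,0]
for th in np.arange(0,1.21,.05):
    p=H-.235*np.cos(th)*ex+[0,0,.235*np.sin(th)]
    print(round(th,3),(Rt.T@(p-(H-.235*ex))/.04).round(2))
E
```

```text
time: 13.1
tool_pos: [0.4747, 0.2128, 0.0989]
tool_rot: [1.639, 1.307, -0.051]
contact_force: [-9.8, 5.4, 5.8]
opening: 0.0116
0.011618196695709303 [-9.82670832  5.4181783   5.81749914] [0.4763 0.2127 0.0931]
0.0 [0. 0. 0.]
0.05 [-0.28  0.08 -0.01]
0.1 [-0.56  0.18 -0.01]
0.15 [-0.83  0.29 -0.02]
0.2 [-1.1   0.42 -0.02]
0.25 [-1.36  0.55 -0.03]
0.3 [-1.61  0.7  -0.03]
0.35 [-1.85  0.87 -0.04]
0.4 [-2.09  1.04 -0.04]
0.45 [-2.32  1.23 -0.04]
0.5 [-2.53  1.43 -0.05]
0.55 [-2.74  1.63 -0.05]
0.6 [-2.94  1.85 -0.06]
0.65 [-3.12  2.08 -0.06]
0.7 [-3.3   2.32 -0.07]
0.75 [-3.46  2.56 -0.07]
0.8 [-3.61  2.82 -0.07]
0.85 [-3.74  3.08 -0.08]
0.9 [-3.87  3.34 -0.08]
0.95 [-3.98  3.61 -0.08]
1.0 [-4.07  3.89 -0.09]
1.05 [-4.15  4.17 -0.09]
1.1 [-4.22  4.46 -0.09]
1.15 [-4.27  4.75 -0.09]
1.2 [-4.31  5.04 -0.1 ]
```

```bash
python3 -m crank '[{"fingers":-1,"tx":-0.56,"ty":0.15,"tz":0,"roll":0},{"fingers":-1,"tx":-1.1,"ty":0.4,"tz":-0.02,"roll":0},{"fingers":-1,"tx":-1.61,"ty":0.7,"tz":-0.03,"roll":0},{"fingers":-1,"tx":-2.09,"ty":1.03,"tz":-0.04,"roll":0},{"fingers":-1,"tx":-2.53,"ty":1.42,"tz":-0.05,"roll":0},{"fingers":-1,"tx":-2.94,"ty":1.84,"tz":-0.06,"roll":0},{"fingers":-1,"tx":-3.3,"ty":2.31,"tz":-0.07,"roll":0},{"fingers":-1,"tx":-3.61,"ty":2.81,"tz":-0.07,"roll":0}]';python3 - <<'E'
from h import *
from scipy.spatial.transform import Rotation as R
o=observe();Rt=R.from_euler("xyz",o["tool_rot"]).as_matrix();a=-.117
g=o["tool_pos"]+.006*Rt[:,0]
ex=np.array([np.cos(a),np.sin(a),0]);H=np.array([.6163,.1983,0])+.095*ex+[0,0,.093]
d=g-H;print("r",np.hypot(d@ex,d[2]),"th",np.arctan2(d[2],-(d@ex)), "y",d@[-ex[1],ex[0],0])
E
```

```text
time: 14.1
tool_pos: [0.5434, 0.2045, 0.2676]
tool_rot: [1.637, 1.312, -0.052]
contact_force: [-8.7, 1.0, 3.8]
opening: 0.0115
r 0.23716011198563355 th 0.7920188799493902 y -0.002212710426701585
```

```bash
python3 -m crank '[{"fingers":-1,"tx":-0.26,"ty":0.53,"tz":0,"roll":0},{"fingers":-1,"tx":-0.46,"ty":1.08,"tz":0,"roll":0},{"fingers":-1,"tx":-0.61,"ty":1.65,"tz":0,"roll":0},{"fingers":-1,"tx":-0.66,"ty":1.94,"tz":0,"roll":0},{"fingers":-1,"tx":-0.69,"ty":2.1,"tz":0,"roll":0},{"fingers":-1,"tx":-0.69,"ty":2.1,"tz":0,"roll":0},{"fingers":-1,"tx":-0.69,"ty":2.1,"tz":0,"roll":0},{"fingers":-1,"tx":-0.69,"ty":2.1,"tz":0,"roll":0}]';python3 - <<'E'
from h import *
from scipy.spatial.transform import Rotation as R
o=observe();Rt=R.from_euler("xyz",o["tool_rot"]).as_matrix();a=-.117
g=o["tool_pos"]+.006*Rt[:,0]
ex=np.array([np.cos(a),np.sin(a),0]);H=np.array([.6163,.1983,0])+.095*ex+[0,0,.093]
d=g-H;print("r",np.hypot(d@ex,d[2]),"th",np.arctan2(d[2],-(d@ex)), "y",d@[-ex[1],ex[0],0])
E
```

```text
time: 15.1
tool_pos: [0.616, 0.1956, 0.3156]
tool_rot: [1.639, 1.313, -0.05]
contact_force: [-14.1, 1.2, 4.7]
opening: 0.0115
r 0.2360905241923747 th 1.1637156497186654 y -0.002626476509129541
```

```bash
python3 -m crank '[{"fingers":-1,"tx":-0.01,"ty":0.13,"tz":0,"roll":0},{"fingers":-1,"tx":-0.02,"ty":0.25,"tz":0,"roll":0},{"fingers":-1,"tx":-0.02,"ty":0.25,"tz":0,"roll":0},{"fingers":-1,"tx":-0.02,"ty":0.25,"tz":0,"roll":0},{"fingers":-1,"tx":-0.02,"ty":0.25,"tz":0,"roll":0},{"fingers":-1,"tx":-0.02,"ty":0.25,"tz":0,"roll":0},{"fingers":-1,"tx":-0.02,"ty":0.25,"tz":0,"roll":0},{"fingers":-1,"tx":-0.02,"ty":0.25,"tz":0,"roll":0}]';
python3 -m crank '[{"fingers":-1,"tx":0,"ty":-0.15,"tz":0,"roll":0},{"fingers":-1,"tx":0.03,"ty":-0.3,"tz":0,"roll":0},{"fingers":-1,"tx":0.06,"ty":-0.45,"tz":0,"roll":0},{"fingers":-1,"tx":0.09,"ty":-0.57,"tz":0,"roll":0},{"fingers":-1,"tx":0.1,"ty":-0.65,"tz":0,"roll":0},{"fingers":-1,"tx":0.1,"ty":-0.65,"tz":0,"roll":0},{"fingers":-1,"tx":0.1,"ty":-0.65,"tz":0,"roll":0},{"fingers":-1,"tx":0.1,"ty":-0.65,"tz":0,"roll":0}]'
python3 - <<'E'
from h import *
from scipy.spatial.transform import Rotation as R
o=observe();Rt=R.from_euler("xyz",o["tool_rot"]).as_matrix();a=-.117
g=o["tool_pos"]+.006*Rt[:,0]
ex=np.array([np.cos(a),np.sin(a),0]);H=np.array([.6163,.1983,0])+.095*ex+[0,0,.093]
d=g-H;print("r",np.hypot(d@ex,d[2]),"th",np.arctan2(d[2],-(d@ex)), "y",d@[-ex[1],ex[0],0])
p,P=snap("scene");save(cv2.resize(p[90:230,270:450],(720,560),interpolation=cv2.INTER_CUBIC),"s1.png")
E
```

```text
time: 16.1
tool_pos: [0.6232, 0.1947, 0.3175]
tool_rot: [1.636, 1.319, -0.052]
contact_force: [-20.2, 1.6, 3.9]
opening: 0.0263
time: 17.1
tool_pos: [0.6055, 0.1969, 0.3109]
tool_rot: [1.643, 1.301, -0.046]
contact_force: [-1.1, 0.2, 6.2]
opening: 0.0116
r 0.23619277566798166 th 1.114973523236586 y -0.0025513688438940758
```

View pics/s1.png

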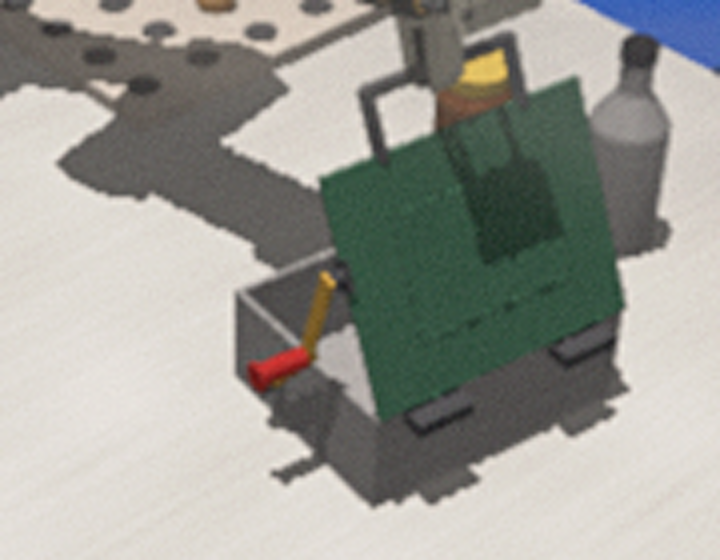

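The crop shows the lid up, the red knob at crop (280,368) and the upper link running up to (330,280). Next I check the knob's position numerically.

```bash
cat > knob.py <<'E'
from h import *
a=-.117;C=np.array([.6163,.1983]);A=np.array([[np.cos(a),np.sin(a)],[-np.sin(a),np.cos(a)]])
for n in("scene","top"):
    p,P=snap(n);hsv=cv2.cvtColor(p,cv2.COLOR_RGB2HSV);H,S,V=[hsv[...,i].astype(int) for i in range(3)]
    m=((H<6)|(H>174))&(S>140)&(P[...,2]>.04)&(P[...,2]<.2)&(P[...,0]>.35)&(abs(P[...,1]-.06)<.1)
    K=P[m];q=np.c_[(K[:,:2]-C)@A.T,K[:,2]]
    if len(q):print(n,len(q),"chest frame med",np.median(q,0).round(4),q.min(0).round(3),q.max(0).round(3))
    g=(H>60)&(H<95)&(S>100)&(P[...,2]>.1)&(abs(P[...,1]-.2)<.2)
    K=P[g];q=np.c_[(K[:,:2]-C)@A.T,K[:,2]]
    if len(q)>50:
        q=q[abs(q[:,1])<.1];b=np.polyfit(q[:,2],q[:,0],1);print(" lid angle",np.arctan2(1,-b[0]).round(3))
E
python3 knob.py
```

```text
scene 84 chest frame med [ 0.0267 -0.1628  0.1199] [ 0.013 -0.18   0.104] [ 0.037 -0.139  0.126]
 lid angle 1.092
top 46 chest frame med [ 0.0236 -0.1582  0.1205] [ 0.016 -0.179  0.111] [ 0.031 -0.14   0.126]
 lid angle 1.089
```

```bash
python3 -m crank '[{"fingers":0,"tx":0,"ty":0,"tz":0,"roll":0},{"fingers":0,"tx":0,"ty":0,"tz":0,"roll":0},{"fingers":0,"tx":-1.2,"ty":0,"tz":0,"roll":0},{"fingers":0,"tx":-2.5,"ty":0,"tz":0,"roll":0},{"fingers":0,"tx":-2.6,"ty":0,"tz":1.2,"roll":-1},{"fingers":0,"tx":-2.6,"ty":0,"tz":2.5,"roll":-2},{"fingers":0,"tx":-2.6,"ty":0,"tz":3.9,"roll":-3},{"fingers":0.2,"tx":-2.6,"ty":0,"tz":5.3,"roll":-4}]';python3 knob.py; python3 go.py .5555 -.373 .13
```

```text
time: 18.25
tool_pos: [0.5536, -0.0068, 0.4052]
tool_rot: [0.958, 1.306, -0.051]
contact_force: [0.8, -0.6, -1.3]
opening: 0.0518
scene 87 chest frame med [ 0.0269 -0.1628  0.1199] [-0.038 -0.179  0.066] [ 0.037 -0.117  0.128]
 lid angle 0.347
 lid angle 1.086
t 18.35 grasp [ 0.5551 -0.0099  0.3993] units tx ty tz [ 6.648 -6.225  6.691] lean az -3.5 lean deg 15.1
roll units to set jaws along chestx 3.86
roll units to set jaws along chesty -5.16
q [-0.17  0.18  1.36  0.03  1.34 -0.73] open 0.0543 F [-0.8  0.2  0.7]
```

```bash
python3 -m crank '[{"fingers":0.2,"tx":0.3,"ty":-0.9,"tz":0.9,"roll":-1},{"fingers":0.2,"tx":0.6,"ty":-1.9,"tz":2,"roll":-2},{"fingers":0.2,"tx":1.2,"ty":-2.9,"tz":3.1,"roll":-3},{"fingers":0.2,"tx":1.8,"ty":-3.8,"tz":4.1,"roll":-4},{"fingers":0.2,"tx":2.8,"ty":-4.7,"tz":5.1,"roll":-5.1},{"fingers":0.2,"tx":3.8,"ty":-5.6,"tz":6.1,"roll":-5.1},{"fingers":0.2,"tx":4.8,"ty":-6.2,"tz":6.7,"roll":-5.1},{"fingers":0.2,"tx":5.4,"ty":-6.2,"tz":6.7,"roll":-5.1}]' >/dev/null; python3 - <<'E'
from h import *
p,P=snap("scene");save(cv2.resize(p[180:330,130:330],(800,600),interpolation=cv2.INTER_CUBIC),"s2.png")
for n in("top","scene"):
    p,P=snap(n);hsv=cv2.cvtColor(p,cv2.COLOR_RGB2HSV);X,Y,Z=P[...,0],P[...,1],P[...,2]
    d=np.hypot(X-.576,Y+.374)
    m=(d<.06)&(Z<.03)&(hsv[...,1]>120)&(hsv[...,0]>8)&(hsv[...,0]<22);B=P[m]
    print(n,len(B),[ [round(v) for v in t] if not np.isscalar(t) else t for t in cv2.minEnclosingCircle((B[:,:2]*1000).astype(np.float32))])
E
python3 go.py .576 -.374 .050
```

```text
top 34 [[575, -372], 47.28126907348633]
scene 478 [[576, -373], 50.86952590942383]
t 19.50 grasp [ 0.5443 -0.3661  0.1753] units tx ty tz [ 3.234 -0.172 -0.02 ] lean az -2.1 lean deg 14.9
roll units to set jaws along chestx 8.96
roll units to set jaws along chesty -0.07
q [-0.79  0.53  1.45  0.21  0.98 -2.34] open 0.0552 F [-0.8  0.1  0.5]
```

View pics/s2.png

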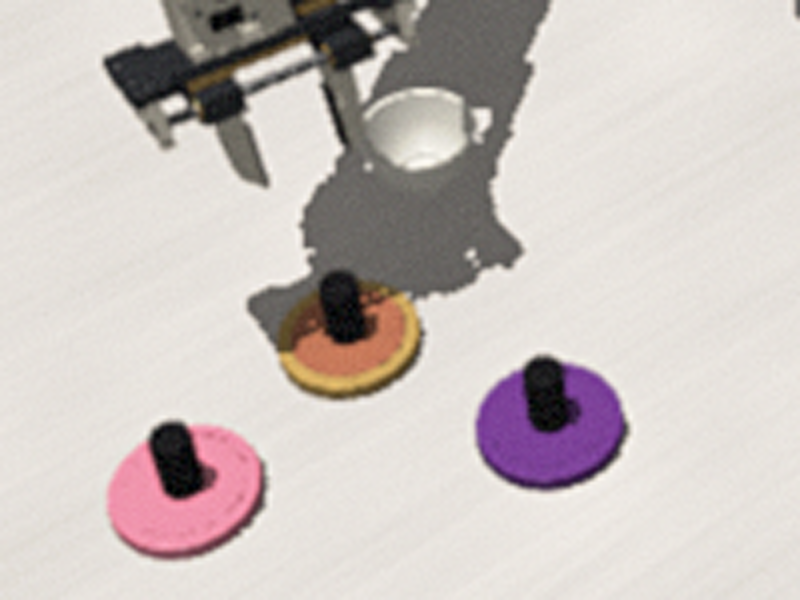

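The crop shows the gripper above and short of the brass plate, whose knob is at (345,310). The fingers have room on both sides, so I descend and grip.

```bash
python3 -m crank '[{"fingers":0.2,"tx":1,"ty":-0.1,"tz":0,"roll":-0.07},{"fingers":0.2,"tx":2,"ty":-0.17,"tz":0,"roll":-0.07},{"fingers":0.2,"tx":2.8,"ty":-0.17,"tz":0,"roll":-0.07},{"fingers":0.2,"tx":3.2,"ty":-0.17,"tz":0,"roll":-0.07},{"fingers":0.2,"tx":3.2,"ty":-0.17,"tz":0,"roll":-0.07},{"fingers":-1,"tx":3.2,"ty":-0.17,"tz":0,"roll":-0.07},{"fingers":-1,"tx":3.2,"ty":-0.17,"tz":0,"roll":-0.07},{"fingers":-1,"tx":3.2,"ty":-0.17,"tz":0,"roll":-0.07}]' 30; python3 go.py .5945 .2 .26
```

```text
time: 20.5
tool_pos: [0.5761, -0.3756, 0.0612]
tool_rot: [0.058, 1.305, -0.054]
contact_force: [-0.9, -0.3, 0.4]
opening: 0.0294
t 20.50 grasp [ 0.5776 -0.3757  0.0554] units tx ty tz [-5.029 14.428  0.16 ] lean az -3.1 lean deg 15.2
roll units to set jaws along chestx 9.04
roll units to set jaws along chesty 0.01
q [-0.76  0.72  1.47  0.25  0.76 -2.39] open 0.0294 F [-0.9 -0.3  0.4]
```

```bash
python3 -m crank '[{"fingers":-1,"tx":-0.5,"ty":0,"tz":0.1,"roll":0},{"fingers":-1,"tx":-1.4,"ty":0,"tz":0.4,"roll":0},{"fingers":-1,"tx":-2.4,"ty":0.3,"tz":0.4,"roll":0},{"fingers":-1,"tx":-3.4,"ty":1.1,"tz":-0.2,"roll":0},{"fingers":-1,"tx":-3.8,"ty":2.1,"tz":-0.9,"roll":0},{"fingers":-1,"tx":-4,"ty":3.2,"tz":-1.7,"roll":0},{"fingers":-1,"tx":-4.2,"ty":4.4,"tz":-2.4,"roll":0},{"fingers":-1,"tx":-4.4,"ty":5.6,"tz":-3.0,"roll":0}]'; python3 go.py .43 .218 .175
```

```text
time: 21.5
tool_pos: [0.4372, -0.1352, 0.2014]
tool_rot: [0.067, 1.309, -0.046]
contact_force: [1.5, 1.3, -5.9]
opening: 0.0271
t 21.50 grasp [ 0.4388 -0.1352  0.1956] units tx ty tz [ 0.336  8.742 -1.327] lean az -2.6 lean deg 15.0
roll units to set jaws along chestx 9.04
roll units to set jaws along chesty 0.01
q [-0.55  0.15  1.97  0.18  0.8  -2.12] open 0.0271 F [ 1.5  1.3 -5.9]
```

```bash
python3 -m crank '[{"fingers":-1,"tx":0,"ty":1.2,"tz":-0.3,"roll":0},{"fingers":-1,"tx":0.05,"ty":2.5,"tz":-0.6,"roll":0},{"fingers":-1,"tx":0.1,"ty":3.9,"tz":-0.8,"roll":0},{"fingers":-1,"tx":0.15,"ty":5.3,"tz":-1,"roll":0},{"fingers":-1,"tx":0.2,"ty":6.7,"tz":-1.2,"roll":0},{"fingers":-1,"tx":0.3,"ty":7.9,"tz":-1.3,"roll":0},{"fingers":-1,"tx":0.33,"ty":8.7,"tz":-1.33,"roll":0},{"fingers":-1,"tx":0.33,"ty":8.7,"tz":-1.33,"roll":0}]' >/dev/null; python3 - <<'E'
from h import *
p,P=snap("scene");save(cv2.resize(p[60:220,260:460],(800,600),interpolation=cv2.INTER_CUBIC),"s3.png")
E
python3 go.py .5865 .2018 .165;python3 go.py .5865 .2018 .059|head -1
```

```text
t 22.55 grasp [0.4305 0.2148 0.1745] units tx ty tz [1.245 0.095 3.716] lean az -3.0 lean deg 15.0
roll units to set jaws along chestx 9.05
roll units to set jaws along chesty 0.03
q [ 0.37  0.24  1.93 -0.16  0.74 -0.99] open 0.0276 F [-0.1 -1.3 -7.1]
t 22.55 grasp [0.4305 0.2148 0.1745] units tx ty tz [3.804 0.056 3.03 ] lean az -3.0 lean deg 15.0
```

View pics/s3.png

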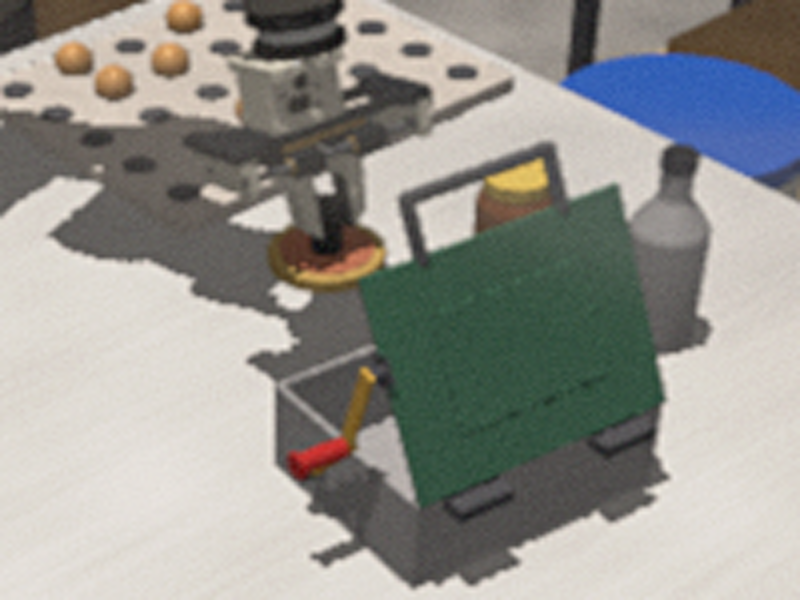

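The plate hangs level in the grip at crop (325,255), with the lid up and the stay locked. I move in over the chest at constant height.

```bash
python3 -m crank '[{"fingers":-1,"tx":0.2,"ty":0.02,"tz":0.7,"roll":0},{"fingers":-1,"tx":0.45,"ty":0.04,"tz":1.5,"roll":0},{"fingers":-1,"tx":0.75,"ty":0.06,"tz":2.4,"roll":0},{"fingers":-1,"tx":1.05,"ty":0.08,"tz":3.2,"roll":0},{"fingers":-1,"tx":1.24,"ty":0.09,"tz":3.7,"roll":0},{"fingers":-1,"tx":1.6,"ty":0.09,"tz":3.6,"roll":0},{"fingers":-1,"tx":2.1,"ty":0.08,"tz":3.47,"roll":0},{"fingers":-1,"tx":2.6,"ty":0.07,"tz":3.34,"roll":0}]'; python3 - <<'E'
from h import *
for n in("scene","top"):
    p,P=snap(n);hsv=cv2.cvtColor(p,cv2.COLOR_RGB2HSV);X,Y,Z=P[...,0],P[...,1],P[...,2]
    m=(np.hypot(X-.5865,Y-.2)<.07)&(hsv[...,1]>110)&(hsv[...,0]>5)&(hsv[...,0]<24)&(Z<.2)
    B=P[m]
    if len(B)>10:
        print(n,len(B),np.median(B,0).round(4),B.min(0).round(3),B.max(0).round(3))
E
python3 go.py .5865 .2018 .059
```

```text
time: 23.55
tool_pos: [0.584, 0.1999, 0.114]
tool_rot: [0.058, 1.309, -0.055]
contact_force: [0.1, 0.3, -7.0]
opening: 0.0275
scene 27 [0.5629 0.1588 0.0651] [0.542 0.152 0.055] [0.581 0.176 0.073]
top 23 [0.5447 0.1756 0.0611] [0.534 0.152 0.001] [0.602 0.19  0.185]
t 23.65 grasp [0.584  0.1996 0.1063] units tx ty tz [ 1.159  0.047 -0.245] lean az -3.5 lean deg 14.7
roll units to set jaws along chestx 9.03
roll units to set jaws along chesty 0.01
q [ 0.24  0.54  1.65 -0.12  0.7  -1.14] open 0.0271 F [-0.9 -1.  -6.8]
```

```bash
python3 -m crank '[{"fingers":-1,"tx":0.35,"ty":0.02,"tz":-0.08,"roll":0},{"fingers":-1,"tx":0.65,"ty":0.04,"tz":-0.15,"roll":0},{"fingers":-1,"tx":0.85,"ty":0.05,"tz":-0.19,"roll":0},{"fingers":-1,"tx":0.95,"ty":0.05,"tz":-0.2,"roll":0},{"fingers":-1,"tx":1,"ty":0.05,"tz":-0.21,"roll":0},{"fingers":-1,"tx":1.04,"ty":0.05,"tz":-0.22,"roll":0},{"fingers":-1,"tx":1.08,"ty":0.05,"tz":-0.23,"roll":0},{"fingers":-1,"tx":1.08,"ty":0.05,"tz":-0.23,"roll":0}]';python3 go.py .5865 .2018 .059
```

```text
time: 24.65
tool_pos: [0.5884, 0.2035, 0.0718]
tool_rot: [0.062, 1.306, -0.051]
contact_force: [0.5, 0.4, -6.2]
opening: 0.0274
t 24.65 grasp [0.59   0.2034 0.066 ] units tx ty tz [ 0.147 -0.053 -0.124] lean az -2.9 lean deg 15.2
roll units to set jaws along chestx 9.04
roll units to set jaws along chesty 0.01
q [ 0.25  0.61  1.67 -0.13  0.61 -1.11] open 0.0274 F [ 0.5  0.4 -6.2]
```

```bash
python3 -m crank '[{"fingers":-1,"tx":0.05,"ty":0,"tz":-0.01,"roll":0},{"fingers":-1,"tx":0.1,"ty":0,"tz":-0.03,"roll":0},{"fingers":-1,"tx":0.13,"ty":0,"tz":-0.04,"roll":0},{"fingers":-1,"tx":0.16,"ty":0,"tz":-0.05,"roll":0},{"fingers":-1,"tx":0.18,"ty":0,"tz":-0.05,"roll":0},{"fingers":-1,"tx":0.2,"ty":0,"tz":-0.06,"roll":0},{"fingers":-1,"tx":0.2,"ty":0,"tz":-0.06,"roll":0},{"fingers":-1,"tx":0.2,"ty":0,"tz":-0.06,"roll":0}]';python3 go.py .5865 .2018 .055|head -1
```

```text
time: 25.65
tool_pos: [0.5894, 0.2045, 0.0669]
tool_rot: [0.066, 1.301, -0.045]
contact_force: [-9.2, 0.4, 17.6]
opening: 0.0274
t 25.65 grasp [0.591  0.2044 0.0612] units tx ty tz [ 0.119 -0.08  -0.142] lean az -2.6 lean deg 15.5
```

```bash
python3 -m crank '[{"fingers":-1,"tx":-0.06,"ty":0,"tz":0,"roll":0},{"fingers":0.2,"tx":-0.06,"ty":0,"tz":0,"roll":0},{"fingers":0.2,"tx":-0.06,"ty":0,"tz":0,"roll":0},{"fingers":0.2,"tx":-0.06,"ty":0,"tz":0,"roll":0},{"fingers":0.2,"tx":-0.06,"ty":0,"tz":0,"roll":0},{"fingers":0.2,"tx":-0.8,"ty":0,"tz":0,"roll":0},{"fingers":0.2,"tx":-1.8,"ty":0,"tz":0,"roll":0},{"fingers":0.2,"tx":-2.8,"ty":0,"tz":0,"roll":0}]';python3 go.py .45 .215 .25
```

```text
time: 26.65
tool_pos: [0.5585, 0.2051, 0.1723]
tool_rot: [0.061, 1.307, -0.051]
contact_force: [0.9, 0.0, 1.0]
opening: 0.0551
t 26.65 grasp [0.56   0.205  0.1665] units tx ty tz [-2.736 -0.021 -2.122] lean az -2.9 lean deg 15.1
roll units to set jaws along chestx 9.04
roll units to set jaws along chesty 0.01
q [ 0.26  0.43  1.65 -0.11  0.81 -1.13] open 0.0551 F [0.9 0.  1. ]
```

```bash
python3 go.py .48 .215 .27|head -1;python3 go.py .52 .02 .27|head -1;python3 go.py .5945 .022 .204|head -1
```

```text
t 26.65 grasp [0.56   0.205  0.1665] units tx ty tz [-3.023  0.07  -1.272] lean az -2.9 lean deg 15.1
t 26.65 grasp [0.56   0.205  0.1665] units tx ty tz [-2.697 -4.665  0.225] lean az -2.9 lean deg 15.1
t 26.65 grasp [0.56   0.205  0.1665] units tx ty tz [-0.619 -4.437  1.575] lean az -2.9 lean deg 15.1
```

```bash
python3 -m crank '[{"fingers":0.2,"tx":-1.2,"ty":0,"tz":-0.6,"roll":0},{"fingers":0.2,"tx":-2.4,"ty":0,"tz":-1.2,"roll":1},{"fingers":0.2,"tx":-2.9,"ty":-0.9,"tz":-1.1,"roll":2},{"fingers":0.2,"tx":-2.9,"ty":-2,"tz":-0.9,"roll":3},{"fingers":0.2,"tx":-2.8,"ty":-3.2,"tz":-0.6,"roll":4},{"fingers":0.2,"tx":-2.7,"ty":-4.2,"tz":-0.2,"roll":5},{"fingers":0.2,"tx":-2.7,"ty":-4.6,"tz":0.1,"roll":6},{"fingers":0.2,"tx":-2.7,"ty":-4.6,"tz":0.2,"roll":7}]'; python3 - <<'E'
from h import *
p,P=snap("top");save(cv2.resize(p[130:230,200:330],(780,600),interpolation=cv2.INTER_CUBIC),"t1.png")
E
python3 knob.py;python3 go.py .5945 .022 .204
```

```text
time: 27.65
tool_pos: [0.5186, 0.0212, 0.275]
tool_rot: [1.288, 1.306, -0.054]
contact_force: [-0.4, -0.4, 0.2]
opening: 0.0549
scene 88 chest frame med [ 0.0268 -0.1636  0.1202] [ 0.012 -0.182  0.102] [ 0.035 -0.138  0.128]
 lid angle 0.466
top 14 chest frame med [ 0.0219 -0.153   0.1189] [ 0.018 -0.162  0.116] [ 0.026 -0.14   0.127]
 lid angle 1.087
t 27.80 grasp [0.5196 0.0226 0.2689] units tx ty tz [2.056 1.345 0.318] lean az -2.9 lean deg 15.2
roll units to set jaws along chestx 2.06
roll units to set jaws along chesty -6.97
q [-0.11  0.18  1.71  0.02  0.99 -0.36] open 0.055 F [ 0.4 -1.1 -0.2]
```

View pics/t1.png

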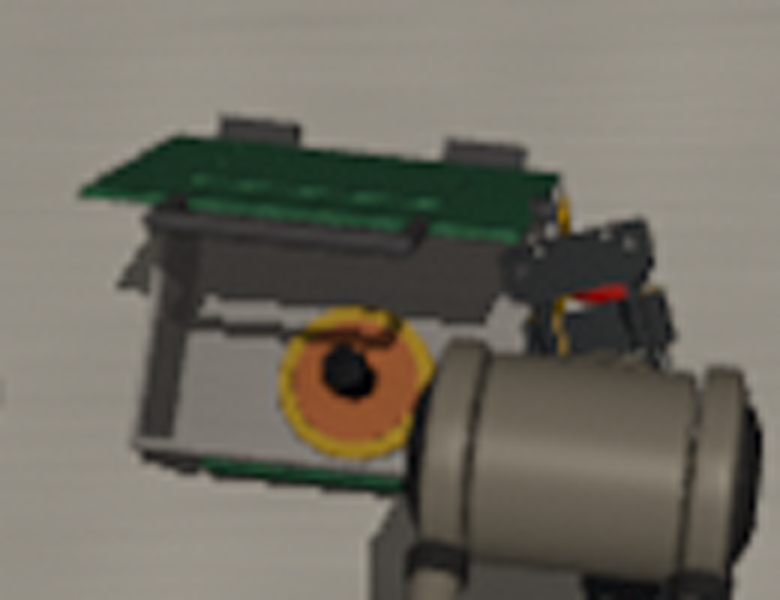

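The plate lies flat in the chest at crop (355,380), let go. The knob at (600,293) is still locked. I finish the roll before moving forward to the pre-pose.

```bash
python3 -m crank '[{"fingers":0.1,"tx":0,"ty":0,"tz":0.3,"roll":1},{"fingers":0.1,"tx":0.2,"ty":0.1,"tz":0.32,"roll":2.06},{"fingers":0.1,"tx":0.8,"ty":0.5,"tz":0.32,"roll":2.06},{"fingers":0.1,"tx":1.5,"ty":1,"tz":0.32,"roll":2.06},{"fingers":0.1,"tx":2.06,"ty":1.34,"tz":0.32,"roll":2.06},{"fingers":0.1,"tx":2.06,"ty":1.34,"tz":0.32,"roll":2.06},{"fingers":0.1,"tx":2.06,"ty":1.34,"tz":0.32,"roll":2.06},{"fingers":0.1,"tx":2.06,"ty":1.34,"tz":0.32,"roll":2.06}]';python3 go.py .618 .0208 .117
```

```text
time: 28.8
tool_pos: [0.5926, 0.022, 0.2109]
tool_rot: [1.642, 1.304, -0.051]
contact_force: [-0.0, -0.3, 0.3]
opening: 0.0502
t 28.80 grasp [0.5942 0.0219 0.2051] units tx ty tz [ 2.281e+00 -5.000e-03 -1.000e-03] lean az -2.9 lean deg 15.3
roll units to set jaws along chestx -0.01
roll units to set jaws along chesty -9.04
q [-0.1   0.37  1.63  0.02  0.87  0.01] open 0.0502 F [-0.  -0.3  0.3]
```

```bash
python3 -m crank '[{"fingers":0.1,"tx":0.6,"ty":0,"tz":0,"roll":0},{"fingers":0.1,"tx":1.2,"ty":0,"tz":0,"roll":0},{"fingers":0.1,"tx":1.7,"ty":0,"tz":0,"roll":0},{"fingers":0.1,"tx":2.1,"ty":0,"tz":0,"roll":0},{"fingers":0.1,"tx":2.28,"ty":0,"tz":0,"roll":0},{"fingers":0.1,"tx":2.28,"ty":0,"tz":0,"roll":0},{"fingers":-0.4,"tx":2.28,"ty":0,"tz":0,"roll":0},{"fingers":-0.4,"tx":2.28,"ty":0,"tz":0,"roll":0}]' 8;python3 - <<'E'
from h import *
from scipy.spatial.transform import Rotation as R
o=observe();Rt=R.from_euler("xyz",o["tool_rot"]).as_matrix();a=-.117
ex=np.array([np.cos(a),np.sin(a),0])
f=lambda d:.086*np.array([np.cos(np.radians(d)),np.sin(np.radians(d))])
for d in range(52,96,6):
    v=f(d)-f(52);print(d,(Rt.T@(v[0]*ex+[0,0,v[1]])/.04).round(2))
E
python3 go.py .618 .0208 .117
```

```text
time: 29.8
tool_pos: [0.617, 0.0208, 0.1224]
tool_rot: [1.643, 1.305, -0.051]
contact_force: [-0.3, 1.6, 0.1]
opening: 0.035
52 [0. 0. 0.]
58 [-0.17 -0.14 -0.  ]
64 [-0.33 -0.31 -0.  ]
70 [-0.47 -0.48 -0.  ]
76 [-0.59 -0.67 -0.  ]
82 [-0.69 -0.87 -0.01]
88 [-0.77 -1.09 -0.  ]
94 [-0.82 -1.3  -0.  ]
t 29.80 grasp [0.6185 0.0207 0.1167] units tx ty tz [-0.012 -0.011 -0.001] lean az -2.9 lean deg 15.2
roll units to set jaws along chestx -0.02
roll units to set jaws along chesty -9.05
q [-0.1   0.52  1.66  0.02  0.69  0.01] open 0.035 F [-0.3  1.6  0.1]
```

```bash
python3 -m crank '[{"fingers":-1,"tx":0,"ty":0,"tz":0,"roll":0},{"fingers":-1,"tx":0,"ty":0,"tz":0,"roll":0},{"fingers":-1,"tx":-0.17,"ty":-0.14,"tz":0,"roll":0},{"fingers":-1,"tx":-0.33,"ty":-0.31,"tz":0,"roll":0},{"fingers":-1,"tx":-0.47,"ty":-0.48,"tz":0,"roll":0},{"fingers":-1,"tx":-0.59,"ty":-0.67,"tz":0,"roll":0},{"fingers":-1,"tx":-0.69,"ty":-0.87,"tz":0,"roll":0},{"fingers":-1,"tx":-0.72,"ty":-0.95,"tz":0,"roll":0}]' 15;python3 knob.py;python3 go.py .618 .0208 .117
```

```text
time: 30.8
tool_pos: [0.5721, 0.0257, 0.1398]
tool_rot: [1.642, 1.306, -0.051]
contact_force: [1.8, -2.6, -0.9]
opening: 0.0228
scene 19 chest frame med [-0.017  -0.1493  0.1335] [-0.039 -0.179  0.118] [-0.009 -0.139  0.14 ]
 lid angle 0.765
 lid angle 1.029
t 30.90 grasp [0.5736 0.0256 0.1337] units tx ty tz [ 0.695  0.969 -0.006] lean az -2.9 lean deg 15.1
roll units to set jaws along chestx -0.02
roll units to set jaws along chesty -9.04
q [-0.09  0.43  1.77  0.02  0.68  0.02] open 0.0227 F [-0.6 -1.6  2.3]
```

```bash
python3 -m crank '[{"fingers":0.1,"tx":0,"ty":0,"tz":0,"roll":0},{"fingers":0.1,"tx":0,"ty":0,"tz":0,"roll":0},{"fingers":0.1,"tx":0,"ty":0,"tz":0,"roll":0},{"fingers":0.1,"tx":-0.8,"ty":0,"tz":0,"roll":0},{"fingers":0.1,"tx":-2.2,"ty":0,"tz":0,"roll":0},{"fingers":0,"tx":-3.7,"ty":0,"tz":0,"roll":0},{"fingers":-0.2,"tx":-5.2,"ty":0,"tz":0,"roll":0},{"fingers":-0.2,"tx":-6,"ty":0,"tz":0,"roll":0}]';python3 knob.py;python3 - <<'E'
from h import *
a=-.117;C=np.array([.6163,.1983]);A=np.array([[np.cos(a),np.sin(a)],[-np.sin(a),np.cos(a)]])
for n in("scene","top"):
    p,P=snap(n);q=np.c_[(P.reshape(-1,3)[:,:2]-C)@A.T,P.reshape(-1,3)[:,2]]
    m=(abs(q[:,1])<.055)&(q[:,2]>.27)&(q[:,2]<.33)&(abs(q[:,0])<.06);s=q[m]
    print(n,m.sum(),np.median(s,0).round(4),s.min(0).round(3),s.max(0).round(3))
E
python3 go.py .5957 .2007 .2976
```

```text
time: 31.9
tool_pos: [0.5099, 0.0291, 0.3749]
tool_rot: [1.643, 1.301, -0.051]
contact_force: [-0.0, -0.1, -0.4]
opening: 0.0375
scene 76 chest frame med [-0.0182 -0.1639  0.1383] [-0.033 -0.18   0.122] [-0.011 -0.138  0.146]
 lid angle 1.522
 lid angle 1.029
scene 133 [-0.0191  0.0005  0.3011] [-0.029 -0.054  0.291] [-0.012  0.055  0.308]
top 136 [-2.030e-02  2.000e-04  2.993e-01] [-0.026 -0.055  0.289] [-0.013  0.055  0.308]
t 32.10 grasp [0.5115 0.029  0.3652] units tx ty tz [ 2.126  1.057 -4.482] lean az -2.9 lean deg 15.2
roll units to set jaws along chestx -0.02
roll units to set jaws along chesty -9.05
q [-0.1   0.1   1.54  0.01  1.24  0.02] open 0.0368 F [-0.3 -0.1  0.4]
```

```bash
python3 -m crank '[{"fingers":-0.2,"tx":0,"ty":0.25,"tz":-1.2,"roll":0},{"fingers":-0.2,"tx":0,"ty":0.6,"tz":-2.5,"roll":0},{"fingers":-0.2,"tx":0,"ty":0.9,"tz":-3.7,"roll":0},{"fingers":-0.2,"tx":0,"ty":1.06,"tz":-4.48,"roll":0},{"fingers":-0.2,"tx":0.2,"ty":1.06,"tz":-4.48,"roll":0},{"fingers":-0.2,"tx":1,"ty":1.06,"tz":-4.48,"roll":0},{"fingers":-0.2,"tx":1.8,"ty":1.06,"tz":-4.48,"roll":0},{"fingers":-0.2,"tx":2.12,"ty":1.06,"tz":-4.48,"roll":0}]';python3 go.py .5957 .2007 .2976
```

```text
time: 33.1
tool_pos: [0.5934, 0.1992, 0.2999]
tool_rot: [1.635, 1.312, -0.059]
contact_force: [1.0, -0.4, 0.9]
opening: 0.0364
t 33.10 grasp [0.5949 0.1991 0.2941] units tx ty tz [-0.08   0.036 -0.043] lean az -3.4 lean deg 14.8
roll units to set jaws along chestx -0.03
roll units to set jaws along chesty -9.05
q [ 0.24  0.38  1.37 -0.08  1.15  0.38] open 0.0364 F [ 1.  -0.4  0.9]
```

Close on the bar, with enough grip that it won't slip off, then compute the lowering arc.

```bash
python3 -m crank '[{"fingers":-1,"tx":0,"ty":0,"tz":0,"roll":0},{"fingers":-1,"tx":0,"ty":0,"tz":0,"roll":0},{"fingers":-1,"tx":0,"ty":0,"tz":0,"roll":0},{"fingers":-1,"tx":0,"ty":0,"tz":0,"roll":0},{"fingers":-1,"tx":0,"ty":0,"tz":0,"roll":0},{"fingers":-1,"tx":0,"ty":0,"tz":0,"roll":0},{"fingers":-1,"tx":0,"ty":0,"tz":0,"roll":0},{"fingers":-1,"tx":0,"ty":0,"tz":0,"roll":0}]' 20;cat > arc.py <<'E'
from h import *
from scipy.spatial.transform import Rotation as R
o=observe();Rt=R.from_euler("xyz",o["tool_rot"]).as_matrix();a=-.117
g=o["tool_pos"]+.006*Rt[:,0]
ex=np.array([np.cos(a),np.sin(a),0]);H=np.array([.6163,.1983,0])+.095*ex+[0,0,.093]
d=g-H;t0=np.arctan2(d[2],-(d@ex));print("r",np.hypot(d@ex,d[2]),"th",t0, "y",d@[-ex[1],ex[0],0])
f=lambda th:-.236*np.cos(th)*ex+np.array([0,0,.236*np.sin(th)])
for th in np.arange(0,t0,.05)[::-1]:print(th.round(2),(Rt.T@(f(th)-f(t0))/.04).round(2))
E
python3 arc.py
```

```text
time: 34.1
tool_pos: [0.594, 0.2007, 0.3051]
tool_rot: [1.644, 1.305, -0.049]
contact_force: [-6.0, -1.0, 5.4]
opening: 0.0109
r 0.23656519780525118 th 1.059110084788294 y -0.0001323909033084614
1.05 [ 0.01 -0.05  0.  ]
1.0 [ 0.09 -0.34  0.  ]
0.95 [ 0.19 -0.61  0.01]
0.9 [ 0.3  -0.89  0.01]
0.85 [ 0.42 -1.16  0.02]
0.8 [ 0.56 -1.42  0.02]
0.75 [ 0.71 -1.67  0.03]
0.7 [ 0.87 -1.92  0.03]
0.65 [ 1.04 -2.16  0.04]
0.6 [ 1.23 -2.39  0.04]
0.55 [ 1.43 -2.61  0.05]
0.5 [ 1.63 -2.82  0.05]
0.45 [ 1.85 -3.01  0.06]
0.4 [ 2.08 -3.2   0.06]
0.35 [ 2.32 -3.38  0.07]
0.3 [ 2.56 -3.54  0.07]
0.25 [ 2.81 -3.69  0.08]
0.2 [ 3.07 -3.83  0.08]
0.15 [ 3.34 -3.96  0.09]
0.1 [ 3.61 -4.07  0.1 ]
0.05 [ 3.89 -4.17  0.1 ]
0.0 [ 4.17 -4.25  0.11]
```

```bash
python3 -m crank '[{"fingers":-1,"tx":0.09,"ty":-0.34,"tz":0,"roll":0},{"fingers":-1,"tx":0.19,"ty":-0.61,"tz":0,"roll":0},{"fingers":-1,"tx":0.3,"ty":-0.89,"tz":0,"roll":0},{"fingers":-1,"tx":0.42,"ty":-1.16,"tz":0.01,"roll":0},{"fingers":-1,"tx":0.56,"ty":-1.42,"tz":0.02,"roll":0},{"fingers":-1,"tx":0.71,"ty":-1.67,"tz":0.03,"roll":0},{"fingers":-1,"tx":0.87,"ty":-1.92,"tz":0.03,"roll":0},{"fingers":-1,"tx":1.04,"ty":-2.16,"tz":0.04,"roll":0}]';python3 arc.py;python3 knob.py
```

```text
time: 35.1
tool_pos: [0.522, 0.2092, 0.2403]
tool_rot: [1.645, 1.306, -0.048]
contact_force: [2.1, 2.6, -1.3]
opening: 0.0114
r 0.23562725239677296 th 0.6442306150602531 y -3.215239475596722e-05
0.6 [ 0.16 -0.2   0.  ]
0.55 [ 0.36 -0.42  0.01]
0.5 [ 0.57 -0.63  0.02]
0.45 [ 0.79 -0.83  0.02]
0.4 [ 1.01 -1.02  0.03]
0.35 [ 1.25 -1.19  0.03]
0.3 [ 1.5  -1.36  0.04]
0.25 [ 1.75 -1.51  0.04]
0.2 [ 2.01 -1.65  0.05]
0.15 [ 2.28 -1.77  0.06]
0.1 [ 2.55 -1.89  0.06]
0.05 [ 2.83 -1.98  0.07]
0.0 [ 3.11 -2.07  0.07]
scene 61 chest frame med [-0.0681 -0.1621  0.1294] [-0.085 -0.181  0.113] [-0.061 -0.138  0.139]
 lid angle 0.205
top 47 chest frame med [-0.073  -0.1592  0.1285] [-0.081 -0.178  0.109] [-0.064 -0.14   0.136]
 lid angle 0.686
```

```bash
python3 -m crank '[{"fingers":-1,"tx":0.16,"ty":-0.2,"tz":0,"roll":0},{"fingers":-1,"tx":0.36,"ty":-0.42,"tz":0.01,"roll":0},{"fingers":-1,"tx":0.57,"ty":-0.63,"tz":0.01,"roll":0},{"fingers":-1,"tx":0.79,"ty":-0.83,"tz":0.02,"roll":0},{"fingers":-1,"tx":1.01,"ty":-1.02,"tz":0.03,"roll":0},{"fingers":-1,"tx":1.25,"ty":-1.19,"tz":0.03,"roll":0},{"fingers":-1,"tx":1.5,"ty":-1.36,"tz":0.04,"roll":0},{"fingers":-1,"tx":1.75,"ty":-1.51,"tz":0.04,"roll":0}]';python3 arc.py
```

```text
time: 36.2
tool_pos: [0.4822, 0.2137, 0.1569]
tool_rot: [1.643, 1.306, -0.05]
contact_force: [-0.5, 2.6, 0.0]
opening: 0.0114
r 0.23573141501737235 th 0.2491735005189313 y -0.00024317583895309622
0.2 [ 0.26 -0.14  0.01]
0.15 [ 0.52 -0.26  0.01]
0.1 [ 0.8  -0.37  0.02]
0.05 [ 1.07 -0.47  0.02]
0.0 [ 1.36 -0.56  0.03]
```

```bash
python3 -m crank '[{"fingers":-1,"tx":0.26,"ty":-0.14,"tz":0.01,"roll":0},{"fingers":-1,"tx":0.52,"ty":-0.26,"tz":0.01,"roll":0},{"fingers":-1,"tx":0.8,"ty":-0.37,"tz":0.02,"roll":0},{"fingers":-1,"tx":1.07,"ty":-0.47,"tz":0.02,"roll":0},{"fingers":-1,"tx":1.2,"ty":-0.51,"tz":0.02,"roll":0},{"fingers":-1,"tx":1.3,"ty":-0.54,"tz":0.03,"roll":0},{"fingers":-1,"tx":1.36,"ty":-0.56,"tz":0.03,"roll":0},{"fingers":-1,"tx":1.38,"ty":-0.56,"tz":0.03,"roll":0}]';python3 arc.py
```

```text
time: 37.2
tool_pos: [0.4749, 0.2145, 0.0989]
tool_rot: [1.643, 1.306, -0.051]
contact_force: [-8.8, 5.5, 12.2]
opening: 0.0112
r 0.23571972222765286 th 0.0003622206027775022 y -0.00031423966810786445
0.0 [ 0. -0.  0.]
```

```bash
python3 -m crank '[{"fingers":-0.2,"tx":0,"ty":0,"tz":0,"roll":0},{"fingers":-0.2,"tx":0,"ty":0,"tz":0,"roll":0},{"fingers":-0.2,"tx":0,"ty":0,"tz":0,"roll":0},{"fingers":-0.2,"tx":0,"ty":0,"tz":0,"roll":0},{"fingers":-0.2,"tx":-0.5,"ty":0,"tz":0,"roll":0},{"fingers":-0.2,"tx":-1.5,"ty":0,"tz":0,"roll":0},{"fingers":-0.2,"tx":-3,"ty":-0.5,"tz":0,"roll":0},{"fingers":-0.2,"tx":-4,"ty":-1,"tz":0,"roll":0}]'
python3 -m crank '[{"fingers":-0.2,"tx":-0.5,"ty":0,"tz":0,"roll":0},{"fingers":-0.2,"tx":-0.5,"ty":0,"tz":0,"roll":0},{"fingers":-0.2,"tx":-0.5,"ty":0,"tz":0,"roll":0},{"fingers":-0.2,"tx":-0.5,"ty":0,"tz":0,"roll":0},{"fingers":-0.2,"tx":-0.5,"ty":0,"tz":0,"roll":0},{"fingers":-0.2,"tx":-0.5,"ty":0,"tz":0,"roll":0},{"fingers":-0.2,"tx":-0.5,"ty":0,"tz":0,"roll":0},{"fingers":-0.2,"tx":-0.5,"ty":0,"tz":0,"roll":0}]'
python3 - <<'E'
from h import *
p,P=snap("scene");save(p,"s9.png")
z=np.load("p0.npz")
a=-.117;C=np.array([.6163,.1983]);A=np.array([[np.cos(a),np.sin(a)],[-np.sin(a),np.cos(a)]])
def lid(p,P):
    hsv=cv2.cvtColor(p,cv2.COLOR_RGB2HSV);m=(hsv[...,0]>60)&(hsv[...,0]<95)&(hsv[...,1]>80)&(P[...,2]>.06)&(P[...,2]<.2)
    K=P[m];q=np.c_[(K[:,:2]-C)@A.T,K[:,2]];q=q[(abs(q[:,:2])<.11).all(1)];return len(q),np.polyfit(q[:,0],q[:,2],1).round(4),np.median(q,0).round(4)
t,T=snap("top")
print("lid before",lid(z["tp"],z["tP"]),"now",lid(t,T))
for nm,x,y in(("bowl",.468,-.242),("jar",.422,.45),("flask",.585,.466)):
    for Q in(z["sP"],P):
        m=(np.hypot(Q[...,0]-x,Q[...,1]-y)<.07)&(Q[...,2]>.015);print(nm,m.sum(),Q[m].mean(0).round(4))
E
```

```text
time: 38.2
tool_pos: [0.3947, 0.2214, 0.2447]
tool_rot: [1.647, 1.304, -0.048]
contact_force: [0.7, 0.5, 0.0]
opening: 0.0369
time: 39.2
tool_pos: [0.39, 0.2216, 0.2618]
tool_rot: [1.643, 1.306, -0.051]
contact_force: [0.2, -1.1, 0.6]
opening: 0.0368
lid before (3092, array([0.0136, 0.0969]), array([-0.0028, -0.0008,  0.0971])) now (3091, array([0.0136, 0.0969]), array([-0.0027, -0.0006,  0.0971]))
bowl 530 [ 0.4582 -0.2379  0.0375]
bowl 538 [ 0.4583 -0.238   0.0372]
jar 586 [0.4331 0.4405 0.0752]
jar 585 [0.4332 0.4402 0.0755]
flask 887 [0.5953 0.4539 0.1056]
flask 889 [0.5952 0.4541 0.1052]
```

View pics/s9.png

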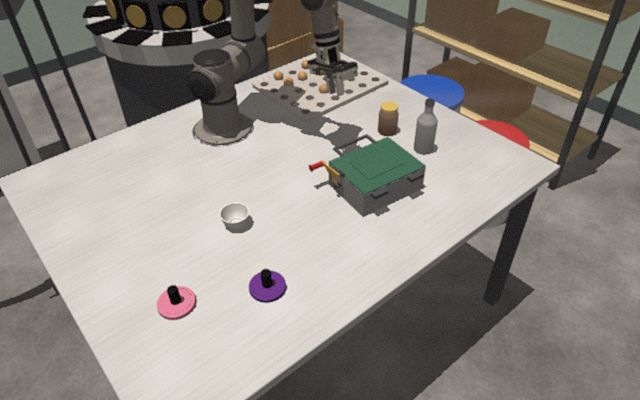

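The last picture shows the lid shut at (377,165), the brass plate gone from the table, and the arm clear of everything. The bystanders and the look-alikes are where they were.

```bash
python3 -c "
from cell import hand_in;print(hand_in())"
```

```text
the job is handed in; nothing more can be done
None
```

The plate is in the chest with the lid shut, and I handed the job in at about 39 s of the 72 s allowed. `hand_in()` gave no verdict.

**What I did**
- The moves offer no direct tilt, so I reached past the arm's limit a few times until the tool leaned about 15° back. That is less than the 20 to 45° the task suggests, but it cleared the raised lid and handle.
- I raised the lid by its handle until the stay locked.
- I set the plate down inside the chest and let go.
- I pulled the red knob forward and up to break the stay.
- I lowered the lid by its handle at about 0.4 rad/s.

**Last checks**
- **Lid:** its plane matches the picture from before the job to about 0.1 mm, so it is fully shut.
- **Bystanders:** the bowl, jar and flask are within 1 mm of where they started.
- **Contact:** the gripper is open and clear, and the force reading shows only noise.
- **Plate:** the top view showed it lying flat on the chest floor after release, with the stay still locked. I could not see it again once the lid was shut.

**Readings that disagreed**
- During the firm upward pull the handle partly forced the fingers open, to 26 mm. They closed on it again, and the stay still locked.
- Several lid angles from the scene camera were wrong because other points got into the measurement. I relied on the top camera and the arm's own position instead; the top camera read about 0.03 rad low while the lid was up.
- I worked out that the stay was broken (knee at about 1.9 rad) from its geometry; nothing measures the knee directly.

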